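Empty the loading paddle and hold its blade in the cleaner

TASK

Lift the loading paddle by its upright grip, tip it over the white bowl so that all three kiln props slide off into the bowl, and then pass the emptied blade through the slot in the cleaner's guard until well over half of the blade is inside. Finish while still holding the paddle there, lightly and without moving, with no more than a slight lean on the cleaner: do not put it down or let go. Leave the bowl standing where it is and do not disturb the stamp, tape roll, beaker and cone pack.

Things in the scene. Friction and masses are not known exactly. Their poses are not given: they have to be found in the camera images.
- paddle_grip (a point): loading paddle (187 mm, 0.18 kg) flat on the table; the point is the centre of its upright wooden grip, 35 mm above the underside. x: towards the blade's nose, y: across, z: up. The grip is a plate 56 mm long (x), 12 mm thick (y), its top 60 mm above the underside; pinch it from above across y. Under it runs a flat neck 24 mm wide, 6 mm thick, x = -36 to 52 mm
- paddle_nose (a point): middle of the nose edge of the paddle's blade, 151 mm ahead (x) of the grip point and 32 mm below it, at mid-thickness; axes as the grip. The blade is flat dark steel, 56 mm wide, 6 mm thick, 101 mm long; its last 10 mm are thinner (52 x 3 mm). It is polished: props slide at 15 to 25 degrees of tilt, so carry it level
- prop_0_mid (a point): kiln prop, brick-red block 22 x 22 mm and 20 mm tall with a groove across its top, 30 g, standing on the blade; one of three alike, in a row, the one nearest the grip. The point is its centre
- prop_1_mid (a point): kiln prop, brick-red block 22 x 22 mm and 20 mm tall with a groove across its top, 30 g, standing on the blade; one of three alike, in a row, the middle one. The point is its centre
- prop_2_mid (a point): kiln prop, brick-red block 22 x 22 mm and 20 mm tall with a groove across its top, 30 g, standing on the blade; one of three alike, in a row, the one nearest the nose. The point is its centre
- bowl_mid (a point): white round bowl, loose, 125 mm across the rim, 60 mm tall, standing on the table; inside it widens from about 70 mm at the bottom to about 115 mm at the mouth. The point is on its axis, 30 mm above the table, z up
- slot (a point): paddle cleaner, fixed white box 120 deep, 134 wide, 131 mm tall; the point is the centre of the level slot in its steel front guard (6 mm thick), on the outer face, 85 mm above the table. x: straight into the slot, y: along it, z: up. Slot 58 mm wide, 8 mm high, its lips flared at 45 degrees, 5 mm proud. Behind it 108 mm free depth, between rollers 24 mm apart
- heap_top (a point): obstacle: top of a fixed heap of crumpled white film, 170 mm high, between the bowl and the cleaner; it spreads about 80 mm from here towards the robot and 120 mm to each side, lower there. Carry things over or in front of it
- wheel_top (a point): obstacle: centre of the top of a fixed round banding wheel, about 200 mm across and 100 mm high, left of the bowl
- mould_top (a point): obstacle: middle of the top of a tall fixed wrapped block, about 200 mm across and 264 mm high, behind the heap
- stamp: bystander: turned wooden stamp, 26 mm across, 60 mm tall, standing; origin under its centre
- tape_roll: bystander: roll of paper tape lying flat, 64 mm across, 24 mm tall; origin under its centre
- beaker: bystander: pale beaker, 70 mm across, 78 mm tall; origin under its centre
- cones: bystander: three thin witness cones in a clay pat, 22 x 70 mm, 62 mm tall; origin under its centre

How it is judged:
By the outcome, as a careful person would: the job done as asked, in the order asked, and still so for the second after the job is handed in, while the arm keeps its last pose, push and grip.
It also fails if it takes over 72 s, if anything falls off the work surface, if the arm or the gripper's body presses on something with over 40 N, if the wrist force passes 120 N, or if a joint passes its speed limit or range.

ROBOT

A 6-joint arm with a two-finger parallel gripper is mounted at the origin on a cart in front of the work surface, level with it; the furniture and walls round the work are solid. World frame = base frame: x ahead of the robot, y to its left, z up, the work surface at z = 0. Lengths are in mm, angles in rad, forces in N, time in s.
With the tool pointing down it reaches from about 300 to 775 mm from the base axis. Payload 14.6 kg.
Tool frame: the origin (TCP) lies between the finger pads; the fingertips stand 25 mm ahead of it and the grasp point (between the pads) lies 6 mm ahead of it; z points along the fingers, y is the line along which they close (so a half turn about z gives the same grasp; the last joint's range is limited). The gripper opens to 94 mm and grips with 3 to 60 N. Pads are 16 mm wide; open, the fingers measure 119 mm over their backs; the gripper's body (75 mm by 177 mm) begins 78 mm behind the grasp point.
Start: joints at [1.226, 0.3, 1.521, -0, 1.321, -0.067], TCP at [150.83, 528.904, 230.446] pointing down, gripper open.
Joint ranges: [-3.03, 3.03], [-0.79, 2.21], [0.23, 2.52], [-1.04, 4.18], [0, 3.07], [-2.55, 2.55]. Speed limits (rad/s): [2.22, 2.22, 2.57, 3.14, 3.14, 3.14].

INTERFACE

Orientations are given as [roll, pitch, yaw] about the fixed x, y, z axes, in that order (R = Rz(yaw) Ry(pitch) Rx(roll)).
In Python, from cell import manip gives the robot as it stands. The module is installed in compiled form; this text tells all that it offers.
- The arm moves only by the tool step_arm, never from a script. Its argument "series" is one flat list of numbers, 5 for each row, row after row: the shift along the world's x, y, z in mm, then the turn about the world's z in rad, then the closure, from 0 (fully open) to 1 (shut). In form: [dx, dy, dz, spin, jaw, dx, dy, dz, spin, jaw, ...]. A call has 1 to 20 rows; each row shifts and turns the commanded pose from where the row before left it; what a row does not reach is not made up. A row lasts 1/8 s, in which the tool goes at most 62.5 mm and 10.7 degrees, less where a joint would pass 70% of its speed; a pose out of reach is approached as far as the arm can. A call is refused whole if a number of a shift passes 62.5 or a number of a turn 0.188, either way. A call with a gripper value outside its range is refused whole. The fingers move at their own pace and stop on an object; "squeeze" is the grip in N (left out, the last holds). Time passes only in rows, so rows that do not move let the fingers close. It gives the time, the measured TCP pose, the force, the opening and the grip force at its end, in the units of the state.
- manip.read_state(): the state, without advancing time (a new reading comes with each control period).
- manip.camera(name): name is "side" or "top" or "wrist"; returns (picture, depth): 480x640x3 uint8, blue, green, red; 480x640 float32, mm along the optical axis (not along the pixel's ray), 0 where there is no reading.
- manip.camera_info(name): a dict with "fovy" (degrees; the focal length in pixels is half the picture's height over the tangent of half this angle, whatever the lens; pixels are square), "cx", "cy" (the principal point, pixels), "eye" and "orientation" of the camera in the world. Camera axes: x right, y down, z forward; pixel columns grow to the right and rows downward; lengths in mm; the calibration is good to about 2 mm. The wrist camera is an equidistant fisheye: a pixel r from the principal point sees the ray r / f radians off the axis. A picture is of the moment at which its call begins: read the wrist's pose just before it. camera_info takes no time and is no camera call; for the wrist camera it gives the pose at the moment of the call.
- manip.sign_off(): hands the job in; it is judged then, once.
The state is a dict: "clock": time; "joints": joint angles; "qd": joint speeds; "effort": joint torques, N m; "eef_pos": TCP position; "eef_rot": TCP orientation; "wrist_force": force on the tool from outside, world axes, zero at the start; "moment": the same for the moment, N m; "finger_gap": finger opening in mm; "finger_force": force on a finger pad.
Only numpy, scipy, OpenCV 4.12 (cv2) and the standard library are available. Lean on these libraries where they do the work, as an engineer would, in place of code of your own. Each camera call takes 0.05 s, during which the arm holds its last target. There are 200 camera calls.

## Working session

There is one attempt and no reset: what is moved stays moved. The work goes in short steps, Python scripts to look and compute and a tool call to move; the robot and the scene stay as the last step left them, time stands still between calls to the robot, and variables do not carry over. Pictures are saved under pics/ and viewed, at most 10 in all, crops included, and the job is handed in when it is done.

Besides the shell and the picture viewer there is one more tool, called in YAML: its name, and indented under it one key for each argument. step_arm: Moves the arm, as the interface text tells. Its arguments: {"type":"object","properties":{"series":{"type":"array"},"squeeze":{"type":"number"}},"required":["series"]}

```bash
mkdir -p pics
cat > h.py <<'E'
import numpy as np, cv2
from scipy.spatial.transform import Rotation as R
from cell import manip
def grab(n):
    i=manip.camera_info(n); p,d=manip.camera(n); return i,p,d
def cloud(i,d):
    f=240/np.tan(np.radians(i['fovy'])/2)
    v,u=np.mgrid[:480,:640]
    c=np.dstack([(u-i['cx'])/f*d,(v-i['cy'])/f*d,d])
    o=np.array(i['orientation']); M=o if o.shape==(3,3) else R.from_euler('xyz',o).as_matrix()
    return c@M.T+np.array(i['eye'])
E
python3 - <<'E'
from h import *
for n in ['side','top','wrist']:
    i,p,d=grab(n); cv2.imwrite(f'pics/{n}0.png',p); np.savez(f'{n}0.npz',p=p,d=d); print(n,i)
print(manip.read_state())
E
```

```text
side {'fovy': 56.74403477189625, 'cx': 314.07261884244525, 'cy': 236.26409095486264, 'eye': array([ 462.58151413, -981.41631314,  791.45346807]), 'orientation': array([-2.12006909,  0.01341222, -0.10085752])}
top {'fovy': 45.367569907301366, 'cx': 319.1616849281249, 'cy': 235.75858145895864, 'eye': array([-384.61704005, -452.72452925, 1970.73245006]), 'orientation': array([-2.59420149,  0.00604108, -1.09606695])}
wrist {'fovy': 65.70646984690485, 'cx': 322.08248709255327, 'cy': 247.8864805488071, 'eye': array([ 81.05157797, 548.77353532, 384.64284053]), 'orientation': array([2.89070274e+00, 8.79522222e-04, 1.29257078e+00])}
{'clock': 0.15, 'joints': array([ 1.22643145e+00,  3.00351277e-01,  1.52143583e+00,  2.35695031e-05,
        1.32069876e+00, -6.65853431e-02]), 'qd': array([-4.89229931e-04, -1.30165604e-03, -1.44005154e-03, -4.69127525e-07,
       -1.46181081e-04,  2.04606144e-03]), 'effort': array([-1.72616374e-04, -5.31963801e+01, -3.52817738e+01,  7.08290236e-02,
        2.36071553e-02, -3.65804385e-05]), 'eef_pos': array([150.75125823, 528.75250902, 230.01349567]), 'eef_rot': array([-3.14070295e+00, -8.22109166e-05,  2.86380724e+00]), 'wrist_force': array([-0.63398686, -0.55854434, -0.53308402]), 'moment': array([ 0.05216944,  0.02415923, -0.02156121]), 'finger_force': 0.0, 'finger_gap': 94.01611934379414}
```

View pics/top0.png

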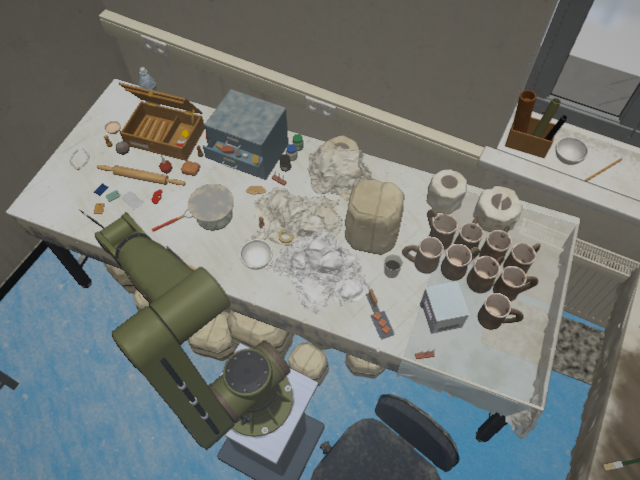

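View pics/side0.png

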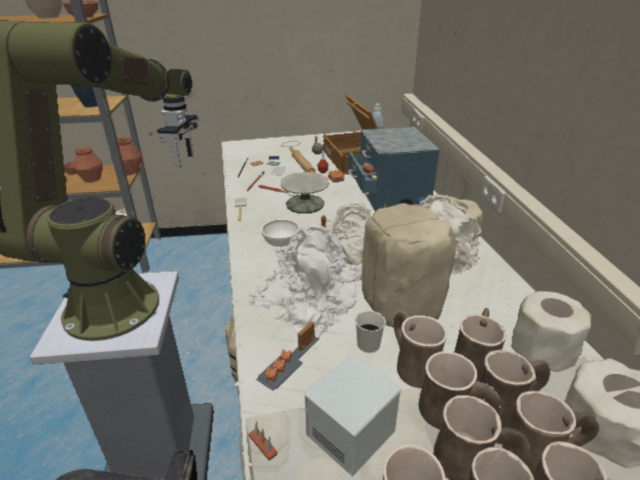

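Run:
```python
from h import *
ci={n:manip.camera_info(n) for n in('side','top')}
D={n:np.load(n+'0.npz') for n in ci}
C={n:cloud(ci[n],D[n]['d']) for n in ci}
for n,pts in dict(top=dict(bowl=(256,254),wheel=(211,202),heap=(330,265),mould=(374,215),tape=(286,238),stamp=(262,222),beaker=(392,266),cones=(425,355),clean=(445,300),grip=(372,297),nose=(384,333),table=(350,310)),
  side=dict(bowl=(281,230),heap=(312,245),mould=(405,220),beaker=(370,325),cones=(262,440),clean=(352,395),grip=(306,330),table=(250,350),stamp=(323,222),tape=(345,230))).items():
    for k,(u,v) in pts.items(): print(n,k,C[n][v,u].round())
for n in C:
    p=D[n]['p']; h=cv2.cvtColor(p,cv2.COLOR_BGR2HSV); c=C[n]
    reg=(c[...,0]>330)&(c[...,0]<560)&(c[...,1]<0)&(c[...,1]>-420)
    m=((h[...,0]<12)&(h[...,1]>120)&(c[...,2]>4)&(c[...,2]<120)&reg).astype(np.uint8)
    k,l,s,ce=cv2.connectedComponentsWithStats(m)
    for j in range(1,k):
        if s[j,4]>8: q=c[l==j]; print(n,'red',s[j,4],ce[j].round(1),q.mean(0).round(1),q.min(0).round(),q.max(0).round())
# cleaner cloud: points z>20 near
for n in C:
    c=C[n].reshape(-1,3); g=c[(c[:,2]>122)&(c[:,2]<140)&(c[:,0]>300)&(c[:,0]<620)&(c[:,1]<-180)&(c[:,1]>-480)]
    print(n,len(g),cv2.minAreaRect(g[:,:2].astype(np.float32)) if len(g) else '')
cv2.imwrite('pics/c0.png',np.hstack([cv2.resize(D['top']['p'][255:375,340:480],None,fx=2.8,fy=4.5,interpolation=2),cv2.resize(D['side']['p'][300:480,240:410],None,fx=2.35,fy=3,interpolation=2)]))
```

```text
top bowl [488. 288.   6.]
top wheel [573. 536.  93.]
top heap [505. -27. 151.]
top mould [ 706. -101.  256.]
top tape [601. 216.  14.]
top stamp [613. 331.  34.]
top beaker [ 662. -214.   41.]
top cones [ 400. -457.   18.]
top clean [ 577. -444.  124.]
top grip [ 503. -202.   55.]
top nose [ 415. -293.    4.]
top table [ 440. -144.    5.]
side bowl [471. 318.  26.]
side heap [548.   6. 158.]
side mould [768. -72. 262.]
side beaker [ 669. -190.   42.]
side cones [ 406. -457.   24.]
side clean [ 575. -459.  132.]
side grip [ 512. -209.   61.]
side table [ 376. -200.    2.]
side stamp [616. 334.  38.]
side tape [668. 190.  87.]
side red 291 [278.1 365.6] [ 442.5 -274.7   22.7] [ 415. -307.    7.] [ 471. -234.   32.]
top red 26 [376.9 315.6] [ 457.9 -244.3   22.3] [ 448. -254.   12.] [ 468. -234.   30.]
top red 28 [382.1 322.5] [ 441.1 -272.3   23.8] [ 429. -283.   10.] [ 454. -261.   35.]
top red 28 [385.5 329.2] [ 423.6 -293.7   22.2] [ 414. -304.    6.] [ 434. -284.   34.]
side 2455 ((574.371337890625, -445.57342529296875), (134.44924926757812, 109.53964233398438), 39.18088150024414)
top 735 ((571.2749633789062, -444.6177062988281), (136.04254150390625, 109.02720642089844), 38.877540588378906)
```

View pics/c0.png

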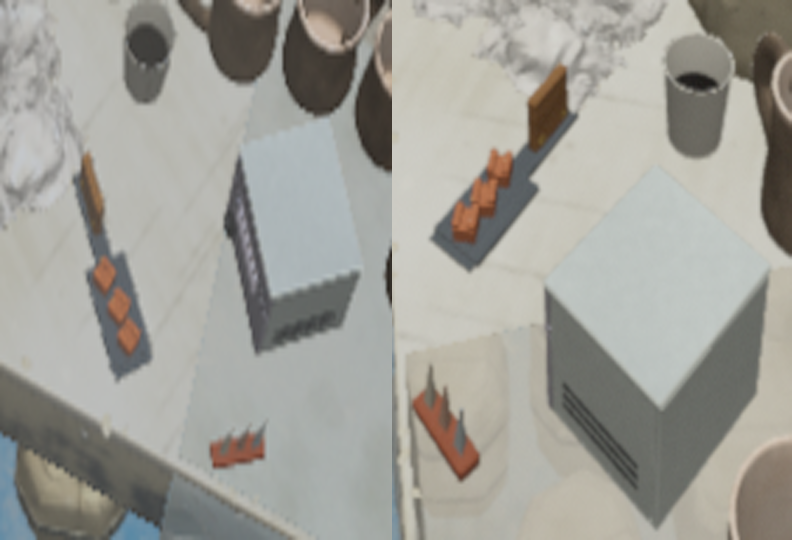

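step_arm:
  series: [21.5, -45.2, 2, -0.119, 0, 21.5, -45.2, 2, -0.119, 0, 21.5, -45.2, 2, -0.119, 0, 21.5, -45.2, 2, -0.119, 0, 21.5, -45.2, 2, -0.119, 0, 21.5, -45.2, 0, -0.119, 0, 21.5, -45.2, 0, -0.119, 0, 21.5, -45.2, 0, -0.119, 0, 21.5, -45.2, 0, -0.119, 0, 21.5, -45.2, 0, -0.119, 0, 21.5, -45.2, 0, -0.119, 0, 21.5, -45.2, 0, -0.119, 0, 21.5, -45.2, 0, -0.119, 0, 21.5, -45.2, 0, -0.119, 0, 21.5, -45.2, 0, -0.119, 0, 21.5, -45.2, 0, -0.119, 0, 0, 0, 0, 0, 0, 0, 0, 0, 0, 0]
  squeeze: 60

```text
clock: 2.4
eef_pos: [494.5, -193.8, 240.1]
eef_rot: [-3.141, -0.0, 0.961]
wrist_force: [0.5, 0.6, 1.0]
finger_gap: 93.9
finger_force: 0.0
```

```bash
cat >> h.py <<'E'
def wcloud(i,d):
    f=240/np.tan(np.radians(i['fovy'])/2)
    v,u=np.mgrid[:480,:640]; x=u-i['cx'];y=v-i['cy'];r=np.hypot(x,y)+1e-9;t=r/f
    k=np.tan(t)/r*d
    return np.dstack([x*k,y*k,d])@R.from_euler('xyz',i['orientation']).as_matrix().T+i['eye']
E
python3 - <<'E'
from h import *
i,p,d=grab('wrist'); cv2.imwrite('pics/w1.png',p); np.savez('w1.npz',p=p,d=d,**i)
s=manip.read_state(); print(s['eef_pos'],s['eef_rot'],s['joints'],s['clock'],i)
E
```

```text
[ 494.54396199 -193.48879889  240.40718015] [-3.14120659e+00 -4.73593024e-05  9.61298014e-01] [-4.41964455e-01  2.49996679e-01  1.56096717e+00  1.14343909e-04
  1.33100156e+00  1.67506670e-01] 2.45 {'fovy': 65.70646984690485, 'cx': 322.08248709255327, 'cy': 247.8864805488071, 'eye': array([ 535.33246349, -134.75276141,  394.79047579]), 'orientation': array([ 2.89033263e+00,  1.25231616e-03, -6.10522327e-01])}
```

View pics/w1.png

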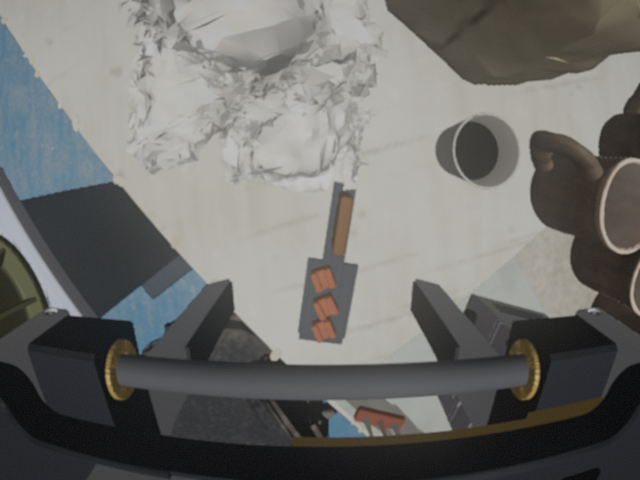

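Run:
```python
from h import *
z=np.load('w1.npz'); i={k:z[k] for k in z}; i['fovy']=float(i['fovy']); c=wcloud(i,z['d']); p=z['p']; h=cv2.cvtColor(p,cv2.COLOR_BGR2HSV)
roi=np.zeros((480,640),bool); roi[178:346,296:362]=1
red=roi&(h[...,1]>90); blade=roi&(h[...,2]<110)&(h[...,1]<90)
for nm,m in(('red',red),('steel',blade)):
    k,l,s,ce=cv2.connectedComponentsWithStats(m.astype(np.uint8))
    for j in range(1,k):
        if s[j,4]>40:
            q=c[l==j]; print(nm,s[j,4],ce[j].round(),q.mean(0).round(1),q.min(0).round(),q.max(0).round())
            if nm=='steel' or s[j,4]>0:
                print(cv2.minAreaRect(q[:,:2].astype(np.float32)))
            t=q[q[:,2]>52]
            if len(t)>10: print('  top',t.mean(0).round(1),cv2.minAreaRect(t[:,:2].astype(np.float32)))
print(c[330,345],c[250,400],c[340,312],c[190,338])
b=c[blade&(c[...,2]<12)]; ax=np.linalg.svd((b[:,:2]-b[:,:2].mean(0)),full_matrices=False)[2][0]; pr=b[:,:2]@ax; print(ax,np.degrees(np.arctan2(ax[1],ax[0])),pr.min(),pr.max(),b[pr.argmin()],b[pr.argmax()])
```

```text
red 301 [340. 236.] [ 506.  -204.8   61.4] [ 493. -219.   58.] [ 535. -135.  395.]
((521.3467407226562, -179.6416015625), (92.34164428710938, 17.76113510131836), 61.80741882324219)
  top [ 506.  -204.8   61.4] ((521.3467407226562, -179.6416015625), (92.34164428710938, 17.76113510131836), 61.80741882324219)
red 401 [323. 279.] [ 462.1 -239.9   27.1] [ 449. -257.    6.] [ 535. -135.  395.]
((489.20770263671875, -191.76434326171875), (144.74996948242188, 23.63688087463379), 60.299896240234375)
red 749 [324. 318.] [ 436.8 -278.6   25.1] [ 411. -303.    7.] [ 535. -135.  395.]
((482.0614013671875, -222.57919311523438), (203.7522735595703, 26.270904541015625), 51.414180755615234)
steel 3282 [330. 279.] [ 463.5 -250.7   10.8] [ 394. -323.    3.] [ 541. -135.  395.]
((482.8432312011719, -230.677490234375), (211.93638610839844, 53.94137191772461), 47.03335952758789)
  top [ 518.  -180.5  120.4] ((522.985107421875, -180.44644165039062), (91.96405029296875, 22.451766967773438), 61.15909957885742)
[ 443.08081212 -312.31144268    6.62789149] [ 5.46594182e+02 -2.69182669e+02  1.97139067e-01] [ 403.19789884 -301.9268502     4.64533737] [ 527.30038741 -174.32527371    7.84659392]
[-0.66387723 -0.74784157] -131.59624740533752 -226.75185187277282 -41.90511459815842 [ 530.60160525 -167.81960082    6.3037172 ] [ 416.59808332 -313.78954743    3.35327004]
```

Run:
```python
from h import *
z=np.load('w1.npz'); i={k:z[k] for k in z}; i['fovy']=float(i['fovy']); d=z['d']; c=wcloud(i,d); h=cv2.cvtColor(z['p'],cv2.COLOR_BGR2HSV)
roi=np.zeros((480,640),bool); roi[178:346,296:362]=1; roi&=d>50
blade=roi&(h[...,2]<110)&(h[...,1]<90)&(c[...,2]<12)
u=np.array([403.,-302])-[0,0]
b=c[blade][:,:2].astype(np.float32)
far=b[np.hypot(*(b-[535,-165]).T)>95]; r=cv2.minAreaRect(far); print('blade',r)
print('whole',cv2.minAreaRect(b))
t=c[roi&(h[...,1]>90)&(c[...,2]>52)]; print('grip',len(t),t.mean(0),cv2.minAreaRect(t[:,:2].astype(np.float32)))
# visible grip edges: sides via SVD
a=np.linalg.svd(t[:,:2]-t[:,:2].mean(0),full_matrices=False)[2][0]; print(a,np.degrees(np.arctan2(a[1],a[0])))
pb=c[roi&(h[...,1]>90)&(c[...,2]>22)&(c[...,2]<40)]
_,lab,cen=cv2.kmeans(pb[:,:2].astype(np.float32),3,None,(3,50,.1),5,2); print('props',cen)
```

```text
blade ((444.5074157714844, -271.7826843261719), (99.43853759765625, 53.58060073852539), 46.7479133605957)
whole ((473.6226501464844, -240.82614135742188), (184.3773651123047, 53.58515167236328), 46.563629150390625)
grip 347 [ 508.21746791 -202.64930936   60.27478704] ((512.1561889648438, -199.2563018798828), (50.783164978027344, 9.4022855758667), 45.8637809753418)
[-0.67171047 -0.74081377] -132.1992174986622
props [[ 461.66537 -240.78262]
 [ 427.67633 -290.17157]
 [ 445.2546  -269.0995 ]]
```

step_arm:
  series: [4.5, -7.9, -20, -0.074, 0.5, 4.4, -7.8, -35, -0.073, 0.5, 0, 0, -40, 0, 0.5, 0, 0, -40, 0, 0.5, 0, 0, -30, 0, 0.5, 0, 0, -20, 0, 0.5, 0, 0, -12, 0, 0.5, 0, 0, 0, 0, 0.5, 0, 0, 0, 0, 1, 0, 0, 0, 0, 1, 0, 0, 0, 0, 1, 0, 0, 0, 0, 1]
  squeeze: 60

```text
clock: 3.95
eef_pos: [503.8, -210.0, 43.6]
eef_rot: [3.141, -0.0, 0.813]
wrist_force: [0.8, -1.1, 2.3]
finger_gap: 11.9
finger_force: 60.0
```

Gripped. Lift a little and check that it stays level.

step_arm:
  series: [0, 0, 3, 0, 1, 0, 0, 6, 0, 1, 0, 0, 10, 0, 1, 0, 0, 14, 0, 1, 0, 0, 14, 0, 1, 0, 0, 8, 0, 1, 0, 0, 3, 0, 1, 0, 0, 0, 0, 1]

```text
clock: 4.95
eef_pos: [503.7, -210.0, 101.4]
eef_rot: [-3.141, 0.0, 0.813]
wrist_force: [-0.5, -0.1, -1.7]
finger_gap: 11.9
finger_force: 60.0
```

```bash
cat >> h.py <<'E'
def tilt(save=None):
    """blade points in the paddle frame from the side+top clouds: slope of the blade (nose-down > 0), props"""
    s=manip.read_state(); g=s['eef_pos']; P=s['eef_rot'][2]-np.radians(180); 
    if abs(np.angle(np.exp(1j*P)))<0: pass
    e=np.array([np.cos(P),np.sin(P)]); n=np.array([-e[1],e[0]])
    out={}
    for cam in('side','top'):
        i,p,d=grab(cam); c=cloud(i,d); h=cv2.cvtColor(p,cv2.COLOR_BGR2HSV)
        if save: cv2.imwrite(f'pics/{save}_{cam}.png',p)
        r=c[...,:2]-g[:2]; x=r@e; y=r@n; z=c[...,2]-(g[2]-6)
        box=(abs(y)<40)&(x>20)&(x<160)&(z>-170)&(z<20)&(d>0)
        st=box&(h[...,1]<90)&(h[...,2]<120); rd=box&(h[...,1]>110)&((h[...,0]<12)|(h[...,0]>170))
        res=[int(st.sum()),int(rd.sum())]
        if st.sum()>30:
            A=np.polyfit(x[st],z[st],1); res+=['deg',round(-np.degrees(np.arctan(A[0])),1),'z@50',round(np.polyval(A,50),1)]
        out[cam]=res
    return out,np.degrees(P),e,g,s['wrist_force'],s['moment'],s['clock']
E
python3 -c "
from h import *
print(tilt('t1'))"
```

```text
({'side': [555, 307, 'deg', np.float64(0.5), 'z@50', np.float64(-30.3)], 'top': [248, 107, 'deg', np.float64(-0.8), 'z@50', np.float64(-32.8)]}, np.float64(-133.43084110026783), array([-0.68747851, -0.72620472]), array([ 503.67466904, -209.9693978 ,  101.41117596]), array([-0.45680864, -0.06075789, -1.6591413 ]), array([ 0.07663057,  0.0795482 , -0.03813632]), 4.95)
```

Run:
```python
from h import *
for n in('top','side'):
    z=np.load(n+'0.npz'); c=cloud(manip.camera_info(n),z['d'])
    m=(z['d']>0)&(abs(c[...,0]-485)<90)&(abs(c[...,1]-295)<90)&(c[...,2]>52)&(c[...,2]<68)
    q=c[m][:,:2].astype(np.float32); print(n,len(q),cv2.minEnclosingCircle(q),q.min(0),q.max(0),c[m][:,2].max())
z=np.load('top0.npz'); c=cloud(manip.camera_info('top'),z['d']).reshape(-1,3)
m=(c[:,2]>15)&(c[:,2]<128)&(np.hypot(c[:,0]-572,c[:,1]+445)<110)
o=np.radians(38.9); r=c[m][:,:2]-[573,-445]; dep=r@[np.sin(o),-np.cos(o)]; wid=r@[np.cos(o),np.sin(o)]
for lo in range(15,130,12):
    k=(c[m][:,2]>=lo)&(c[m][:,2]<lo+12)&(abs(wid)<70)&(dep<0); print(lo,k.sum(),dep[k].round(0)[:0],np.percentile(dep[k],[5,30,60]).round(1) if k.sum() else '')
```

```text
top 134 ((466.8172302246094, 271.7400207519531), 65.85546875) [401.72733 209.54411] [531.5633  333.52478] 67.31077103079133
side 228 ((466.23699951171875, 272.66619873046875), 67.56438446044922) [409.2501 205.2237] [530.34607 340.10867] 64.02029866579801
15 44 [] [-55.3 -53.1 -50.6]
27 51 [] [-61.8 -52.7 -50.5]
39 55 [] [-61.2 -53.2 -51.7]
51 43 [] [-56.9 -52.9 -50.2]
63 37 [] [-54.8 -52.7 -45.2]
75 49 [] [-57.7 -54.5 -51.2]
87 65 [] [-56.8 -53.5 -50.8]
99 53 [] [-58.3 -53.  -51. ]
111 82 [] [-54.3 -51.5 -35.1]
123 133 [] [-53.4 -42.2 -26.6]
```

step_arm:
  series: [0, 0, 8, 0, 1, 0, 0, 16, 0, 1, 0, 0, 24, 0, 1, 0, 0, 30, 0, 1, 0, 0, 30, 0, 1, 0, 0, 20, 0, 1, 0, 0, 12, 0, 1, 0, 0, 4, 0, 1, 0, 10, 0, 0, 1, 0, 20, 0, 0, 1, 0, 30, 0, 0, 1, 0, 36, 0, 0, 1, 0, 36, 0, 0, 1, 0, 36, 0, 0, 1, 0, 36, 0, 0, 1, 0, 30, 0, 0, 1, 0, 20, 0, 0, 1, 0, 10, 0, 0, 1, 0, 0, 0, 0, 1]

```text
clock: 7.42
eef_pos: [503.4, 54.6, 245.2]
eef_rot: [-3.141, 0.0, 0.814]
wrist_force: [-0.9, -1.2, -1.8]
finger_gap: 11.4
finger_force: 60.0
```

step_arm:
  series: [2, 10, 0, 0, 1, 4, 20, 0, 0, 1, 5, 30, 0, 0, 1, 5, 40, 0, 0, 1, 5, 40, 0, 0, 1, 5, 40, 0, 0, 1, 4, 40, 0, 0, 1, 3, 34, 0, 0, 1, 2, 24, 0, 0, 1, 2, 14, 0, 0, 1, 0, 4, -6, 0, 1, 0, 0, -10, 0, 1, 0, 0, -10, 0, 1, 0, 0, -6, 0, 1, 0, 0, 0, 0, 1]

```text
clock: 9.3
eef_pos: [540.7, 349.7, 213.0]
eef_rot: [-3.141, 0.001, 0.812]
wrist_force: [-0.4, 0.1, -2.4]
finger_gap: 11.8
finger_force: 60.0
```

```bash
python3 -c "
from h import *
print(tilt('t2'))"
```

```text
({'side': [194, 118, 'deg', np.float64(18.0), 'z@50', np.float64(-25.0)], 'top': [94, 23, 'deg', np.float64(-2.0), 'z@50', np.float64(-32.6)]}, np.float64(-133.4504579190907), array([-0.68772711, -0.7259693 ]), array([540.65804812, 349.68029604, 212.96173943]), array([-0.39564548,  0.06599709, -2.36012223]), array([ 0.0596016 ,  0.0020041 , -0.00262674]), 9.3)
```

View pics/t2_top.png

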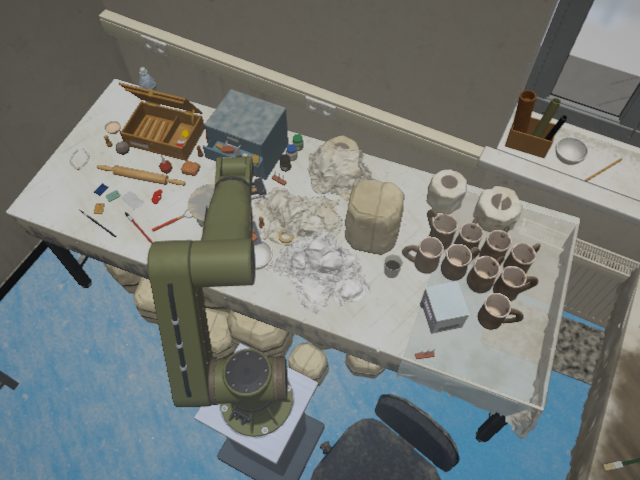

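```bash
cat >> h.py <<'E'
def pic(name,u=300,v=190):
    i,p,d=grab('wrist'); j,s,_=grab('side')
    c=cv2.resize(s[v-75:v+75,u-75:u+75],(480,480),interpolation=2)
    w=cv2.resize(p[:,120:560],(320,350)); w=np.vstack([w,np.zeros((130,320,3),np.uint8)])
    cv2.imwrite('pics/'+name,np.hstack([c,w]))
E
python3 -c "
from h import *
pic('t3.png')"
```

```text
(no output)
```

View pics/t3.png

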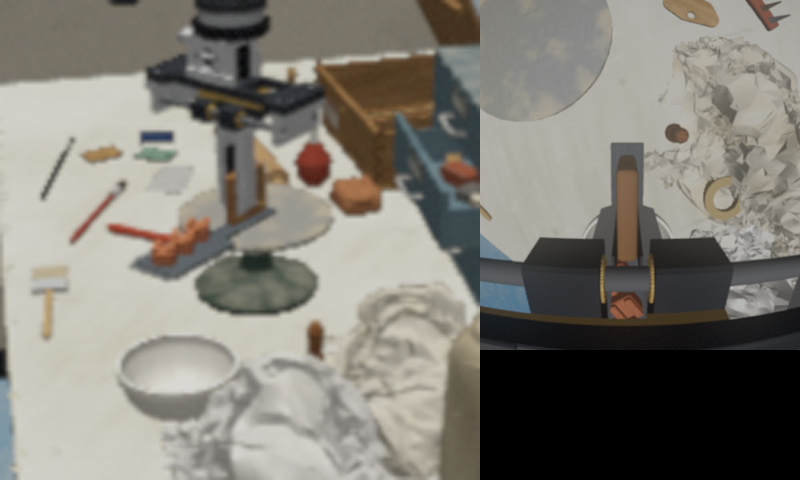

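step_arm:
  series: [0, 0, 0, 0, 1, 0, 0, 0, 0, 1]
  squeeze: 30

```text
clock: 9.75
eef_pos: [540.7, 350.1, 213.6]
eef_rot: [3.142, -0.0, 0.813]
wrist_force: [-0.0, -0.3, -2.2]
finger_gap: 11.7
finger_force: 30.0
```

```bash
cat >> h.py <<'E'
def ang():
    """blade pitch from side view: steel points within the paddle's vertical plane"""
    s=manip.read_state(); g=s['eef_pos']-[0,0,6]; P=s['eef_rot'][2]-np.pi; e=np.array([np.cos(P),np.sin(P)]); n=np.array([-e[1],e[0]])
    i,p,d=grab('side'); c=cloud(i,d); h=cv2.cvtColor(p,cv2.COLOR_BGR2HSV)
    r=c[...,:2]-g[:2]; x=r@e; y=r@n; z=c[...,2]-g[2]
    near=(abs(y)<35)&(abs(x)<165)&(np.hypot(x,z)<165)&(d>0)&(z<15)&(c[...,2]>68 if g[2]>120 else c[...,2]>-5)
    st=near&(h[...,1]<70)&(h[...,2]<115)&(x>20); rd=near&(h[...,1]>110)&((h[...,0]<12)|(h[...,0]>172))&(x>22)
    o=[int(st.sum()),int(rd.sum())]
    if o[0]>20:
        q=np.c_[x[st],z[st]]; m=np.median(q,0); a=np.linalg.svd(q-m,full_matrices=False)[2][0]; a=a*np.sign(a[0]); o+=[round(np.degrees(np.arctan2(-a[1],a[0])),1),m.round(),q[q[:,0].argmax()].round()]
    print(o,s['clock'],s['moment'].round(3),s['wrist_force'].round(1),s['finger_force'])
E
python3 -c "
from h import *
ang()"
```

```text
[169, 118, np.float64(0.1), array([ 89., -31.]), array([137., -31.])] 9.75 [ 0.006  0.067 -0.021] [-0.  -0.3 -2.2] 29.99933570623398
```

step_arm:
  series: [0, 0, 0, 0, 1, 0, 0, 0, 0, 1]
  squeeze: 20

```text
clock: 10.05
eef_pos: [540.7, 350.0, 213.4]
eef_rot: [-3.142, 0.0, 0.813]
wrist_force: [-0.1, 1.0, -2.0]
finger_gap: 11.8
finger_force: 20.0
```

```bash
python3 -c "
from h import *
ang()"
```

```text
[173, 115, np.float64(0.5), array([ 89., -31.]), array([136., -31.])] 10.05 [-0.049  0.02  -0.001] [-0.1  1.  -2. ] 19.99934881925583
```

step_arm:
  series: [0, 0, 0, 0, 1, 0, 0, 0, 0, 1]
  squeeze: 14

```text
clock: 10.35
eef_pos: [540.7, 350.0, 213.4]
eef_rot: [-3.142, 0.0, 0.813]
wrist_force: [-0.1, 0.4, -1.8]
finger_gap: 11.7
finger_force: 14.0
```

```bash
python3 -c "
from h import *
ang()"
```

```text
[170, 118, np.float64(0.1), array([ 89., -31.]), array([137., -30.])] 10.35 [ 0.021  0.111 -0.025] [-0.1  0.4 -1.8] 13.999555706977844
```

step_arm:
  series: [0, 0, 0, 0, 1, 0, 0, 0, 0, 1]
  squeeze: 11

```text
clock: 10.65
eef_pos: [540.7, 350.0, 213.5]
eef_rot: [-3.142, -0.0, 0.813]
wrist_force: [0.1, -0.2, -3.0]
finger_gap: 11.8
finger_force: 11.0
```

```bash
python3 -c "
from h import *
ang()"
```

```text
[170, 115, np.float64(0.2), array([ 89., -31.]), array([138., -30.])] 10.65 [-0.007 -0.034  0.029] [ 0.1 -0.2 -3. ] 10.999627411365509
```

step_arm:
  series: [0, 0, 0, 0, 1, 0, 0, 0, 0, 1]
  squeeze: 9

```text
clock: 10.95
eef_pos: [540.7, 350.0, 213.4]
eef_rot: [3.142, 0.0, 0.813]
wrist_force: [-0.7, 0.2, -3.6]
finger_gap: 12.0
finger_force: 9.0
```

```bash
python3 -c "
from h import *
ang()"
```

```text
[171, 116, np.float64(0.1), array([ 88., -31.]), array([136., -32.])] 10.95 [0.012 0.063 0.027] [-0.7  0.2 -3.6] 8.999588638544083
```

step_arm:
  series: [0, 0, 0, 0, 1, 0, 0, 0, 0, 1]
  squeeze: 7.5

```text
clock: 11.25
eef_pos: [540.7, 350.0, 213.4]
eef_rot: [-3.142, 0.0, 0.813]
wrist_force: [-0.7, 1.0, -2.2]
finger_gap: 11.7
finger_force: 7.5
```

```bash
python3 -c "
from h import *
ang()"
```

```text
[169, 116, np.float64(-0.1), array([ 89., -31.]), array([136., -32.])] 11.25 [0.04  0.096 0.055] [-0.7  1.  -2.2] 7.499702721834183
```

step_arm:
  series: [0, 0, 0, 0, 1, 0, 0, 0, 0, 1]
  squeeze: 6.3

```text
clock: 11.55
eef_pos: [540.7, 350.0, 213.5]
eef_rot: [3.142, -0.0, 0.813]
wrist_force: [0.8, 0.3, -2.6]
finger_gap: 11.9
finger_force: 6.3
```

```bash
python3 -c "
from h import *
ang()"
```

```text
[171, 115, np.float64(0.1), array([ 87., -31.]), array([137., -30.])] 11.55 [0.085 0.082 0.04 ] [ 0.8  0.3 -2.6] 6.299719959497452
```

step_arm:
  series: [0, 0, 0, 0, 1, 0, 0, 0, 0, 1]
  squeeze: 5.2

```text
clock: 11.85
eef_pos: [540.7, 350.0, 213.4]
eef_rot: [-3.142, 0.0, 0.813]
wrist_force: [0.5, 0.4, -2.4]
finger_gap: 11.8
finger_force: 5.2
```

```bash
python3 -c "
from h import *
ang()"
```

```text
[220, 130, np.float64(20.5), array([ 70., -62.]), array([113., -79.])] 11.85 [0.015 0.081 0.037] [ 0.5  0.4 -2.4] 5.199874117970467
```

step_arm:
  series: [0, 0, 0, 0, 1, 0, 0, 0, 0, 1]
  squeeze: 4.4

```text
clock: 12.15
eef_pos: [540.7, 350.0, 213.5]
eef_rot: [3.142, -0.0, 0.813]
wrist_force: [-0.4, -0.5, -1.1]
finger_gap: 12.3
finger_force: 4.4
```

```bash
python3 -c "
from h import *
ang()"
```

```text
[229, 91, np.float64(40.3), array([ 43., -83.]), array([  91., -118.])] 12.15 [-0.063  0.091 -0.056] [-0.4 -0.5 -1.1] 4.399950206279755
```

step_arm:
  series: [0, 0, 0, 0, 1, 0, 0, 0, 0, 1, 0, 0, 0, 0, 1]
  squeeze: 30

```text
clock: 12.58
eef_pos: [540.7, 350.0, 213.5]
eef_rot: [-3.142, -0.0, 0.813]
wrist_force: [-0.5, -0.2, -1.6]
finger_gap: 12.0
finger_force: 30.0
```

```bash
python3 -c "
from h import *
ang(); pic('t4.png')"
```

```text
[303, 0, np.float64(40.3), array([ 48., -89.]), array([  79., -110.])] 12.575 [-0.055  0.099 -0.008] [-0.5 -0.2 -1.6] 29.999706745147705
```

View pics/t4.png

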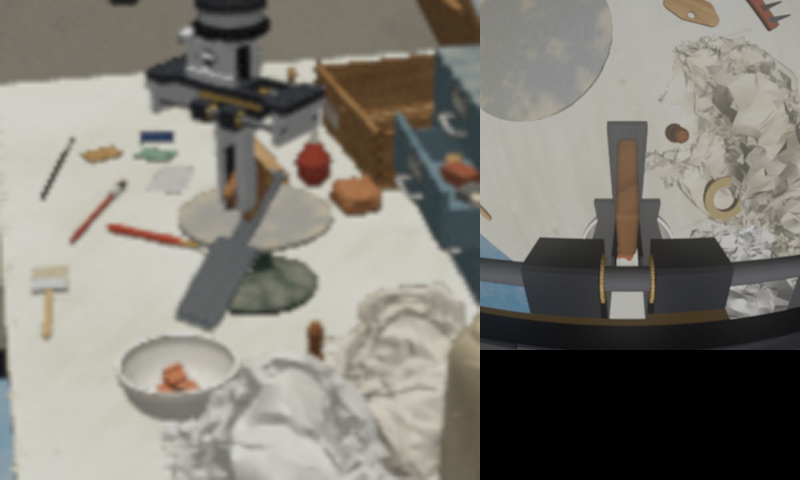

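step_arm:
  series: [0, 0, 15, 0, 1, 0, 0, 30, 0, 1, 0, 0, 35, 0, 1, 0, 0, 25, 0, 1, -2, -12, 8, 0, 1, -4, -26, 0, 0.06, 1, -7, -40, 0, 0.1, 1, -8, -46, 0, 0.11, 1, -8, -46, 0, 0.11, 1, -8, -46, 0, 0.11, 1, -8, -46, 0, 0.11, 1, -8, -46, 0, 0.11, 1, -8, -46, 0, 0.11, 1, -8, -46, 0, 0.11, 1, -8, -46, 0, 0.11, 1, -8, -46, 0, 0.11, 1, -8, -46, 0, 0.11, 1, -7, -44, 0, 0.11, 1, -5, -30, 0, 0.11, 1, 0, 0, 0, 0.067, 1]

```text
clock: 15.22
eef_pos: [434.4, -263.8, 325.7]
eef_rot: [-3.141, -0.001, 2.36]
wrist_force: [0.6, 0.1, -1.8]
finger_gap: 12.0
finger_force: 30.0
```

Run:
```python
from h import *
s=manip.read_state(); print(s['eef_pos'],s['eef_rot'],s['joints'].round(2),s['clock'])
ang()
i,p,d=grab('wrist'); np.savez('w5.npz',p=p,d=d,**i); j,t,td=grab('top'); np.savez('t5.npz',p=t,d=td)
cv2.imwrite('pics/w5.png',np.hstack([cv2.resize(p,(480,360)),cv2.resize(t[215:295,216:296],(320,360))]))
```

```text
[ 434.36979884 -263.81165658  325.70572512] [-3.14110550e+00 -1.08096869e-03  2.35981388e+00] [-0.62  0.15  1.49 -0.    1.51 -1.41] 15.225
[875, 0, np.float64(41.0), array([ 48., -89.]), array([  76., -113.])] 15.225 [-0.02  -0.015  0.012] [ 0.6  0.1 -1.8] 29.99978631734848
```

View pics/w5.png

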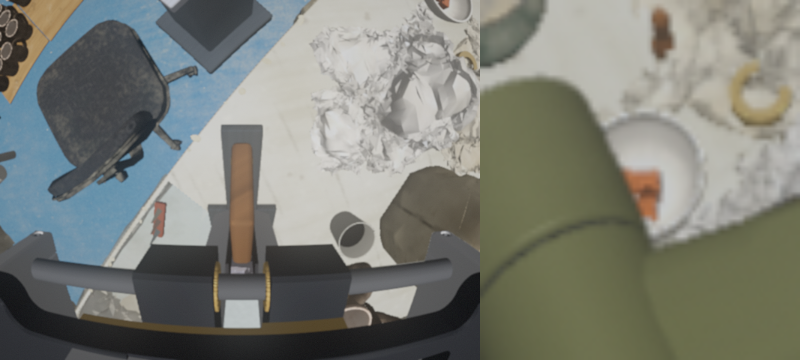

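step_arm:
  series: [-8.5, -3, -10, -0.17, 1, -8.5, -3, -13, -0.175, 1, -8.5, -3, -13, -0.175, 1, -8.5, -3, -13, -0.175, 1, -8.5, -3, -13, -0.175, 1, -8.5, -3, -13, -0.175, 1, -8.5, -3, -13, -0.175, 1, -8.5, -3, -13, -0.175, 1, -8.5, -3, -13, -0.17, 1, 0, 0, 0, 0, 1, 0, 0, 0, 0, 1]

```text
clock: 16.75
eef_pos: [359.5, -288.9, 213.0]
eef_rot: [3.141, -0.0, 0.798]
wrist_force: [-0.1, 2.1, -0.6]
finger_gap: 11.9
finger_force: 30.0
```

Run:
```python
from h import *
s=manip.read_state(); print(s['eef_pos'],s['eef_rot'],s['clock'])
i,p,d=grab('wrist'); np.savez('w6.npz',p=p,d=d,**i)
cv2.imwrite('pics/w6.png',np.hstack([cv2.resize(p,(400,300)),cv2.resize(p[150:350,440:640],(400,400),interpolation=2)[:300]]) if 0 else cv2.resize(p[130:370,320:640],(800,600),interpolation=2))
```

```text
[ 359.52935327 -288.88130763  213.03702692] [ 3.14085181e+00 -2.73625162e-05  7.98173102e-01] 16.75
```

View pics/w6.png

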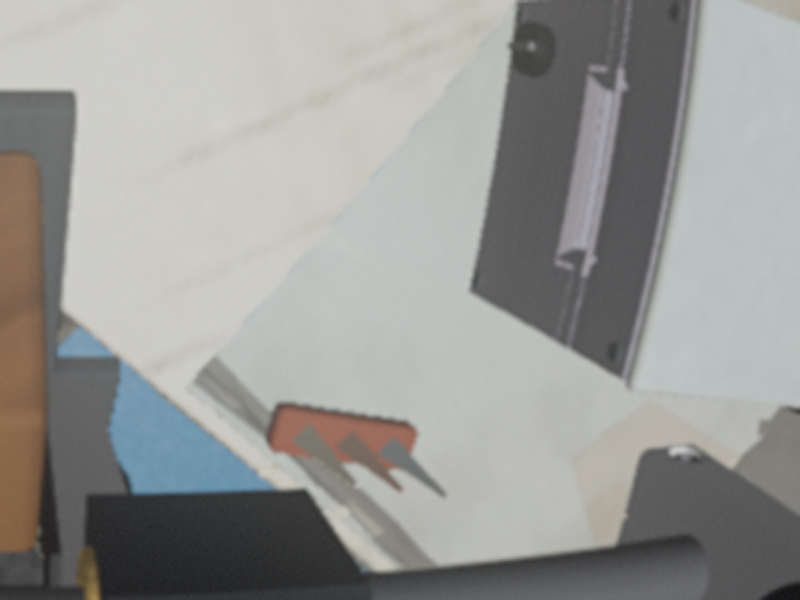

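Run:
```python
from h import *
z=np.load('w6.npz'); i={k:z[k] for k in z}; i['fovy']=float(i['fovy']); d=z['d']; c=wcloud(i,d); h=cv2.cvtColor(z['p'],cv2.COLOR_BGR2HSV)
def full(u,v): return 320+u/2.5,130+v/2.5
poly=np.array([full(*a) for a in[(525,90),(580,90),(545,270),(490,280)]],np.int32)
m=np.zeros((480,640),np.uint8); cv2.fillPoly(m,[poly],1); q=c[(m>0)&(d>0)]
poly=np.array([full(*a) for a in[(640,30),(675,30),(630,330),(600,330)]],np.int32)
m=np.zeros((480,640),np.uint8); cv2.fillPoly(m,[poly],1); q=np.vstack([q,c[(m>0)&(d>0)]])
for _ in range(3):
    o=q.mean(0); n=np.linalg.svd(q-o,full_matrices=False)[2][2]; q=q[abs((q-o)@n)<3]
n*=-np.sign(n[1]); n=n if n[0]>0 else -n; print('plane',o,n,'in yaw',np.degrees(np.arctan2(n[1],n[0])),len(q))
f=240/np.tan(np.radians(i['fovy'])/2); M=R.from_euler('xyz',i['orientation']).as_matrix()
yaw=np.arctan2(n[1],n[0]); lat=np.array([-np.sin(yaw),np.cos(yaw)])
def hit(u,v,off=0):
    u,v=full(u,v); x,y=u-i['cx'],v-i['cy']; r=np.hypot(x,y); t=r/f
    ray=M@np.array([x/r*np.sin(t),y/r*np.sin(t),np.cos(t)]); return i['eye']+ray*(((o-n*off-i['eye'])@n)/(ray@n))
for nm,a in dict(botA=(520,2),botB=(473,291),topB=(628,383),topA=(697,0),lipA1=(590,68),lipA2=(625,92),lipB1=(557,258),lipB2=(592,272),sA=(612,80),sB=(578,258),mid=(592,171),up=(607,171),lo=(574,171)).items():
    p=hit(*a); p5=hit(*a,off=5); print(nm,p.round(1),'lat %.1f'%(p[:2]@lat),'proud:',p5.round(1),'%.1f'%(p5[:2]@lat))
print('box lat',np.array([[574.4,-445.6],[571.3,-444.6]])@lat)
```

```text
plane [ 536.40288106 -405.47725856   77.1345882 ] [ 6.31560530e-01 -7.75326571e-01 -7.40295764e-05] in yaw -50.834650190778966 3372
botA [ 588.9 -362.7   11.9] lat 227.5 proud: [ 584.6 -359.7   20.3] 226.1
botB [ 491.2 -442.3   12.4] lat 101.5 proud: [ 489.3 -437.4   20.9] 103.1
topB [ 490.3 -443.   129.3] lat 100.3 proud: [ 488.4 -438.2  135. ] 101.9
topA [ 587.3 -364.1  128.1] lat 225.4 proud: [ 583.  -361.   133.8] 224.0
lipA1 [ 568.2 -379.6   70.6] lat 200.8 proud: [ 564.4 -376.2   77.6] 200.0
lipA2 [ 562.3 -384.3   94.6] lat 193.3 proud: [ 558.7 -380.9  101.1] 192.7
lipB1 [ 512.6 -424.9   70.5] lat 129.0 proud: [ 510.1 -420.5   77.5] 130.0
lipB2 [ 512.7 -424.8   94.4] lat 129.3 proud: [ 510.3 -420.3  100.9] 130.2
sA [ 565.3 -382.    85.7] lat 197.0 proud: [ 561.6 -378.5   92.4] 196.3
sB [ 514.9 -423.    84. ] lat 132.0 proud: [ 512.4 -418.6   90.7] 132.9
mid [ 539.4 -403.    82.2] lat 163.7 proud: [ 536.3 -399.1   88.9] 163.8
up [ 540.4 -402.2   91.4] lat 164.9 proud: [ 537.3 -398.3   97.9] 165.0
lo [ 538.2 -404.    70.6] lat 162.1 proud: [ 535.1 -400.1   77.6] 162.2
box lat [163.92421056 162.15225871]
```

step_arm:
  series: [9, 0.8, -2, 0.162, 1, 9, 0.8, -2, 0.162, 1, 9, 0.8, -6, 0.162, 1, 9, 0.8, -10, 0.162, 1, 9, 0.8, -10, 0.162, 1, 9, 0.8, -12, 0.162, 1, 9, 0.8, -12, 0.162, 1, 9, 0.8, -12, 0.162, 1, 9, 0.6, -12, 0.161, 1, 0, 0, 0, 0, 1, 0, 0, 0, 0, 1]

```text
clock: 18.18
eef_pos: [440.3, -282.0, 135.1]
eef_rot: [3.141, 0.001, 2.249]
wrist_force: [-0.9, -0.2, -1.2]
finger_gap: 11.4
finger_force: 30.0
```

```bash
python3 -c "
from h import *
s=manip.read_state(); print(s['eef_pos'],s['eef_rot'])
ang()"
```

```text
[ 440.32985882 -282.04645245  135.0907566 ] [3.14146185e+00 6.76549872e-04 2.24923110e+00]
[1, 0] 18.175 [-0.11  -0.031  0.02 ] [-0.9 -0.2 -1.2] 29.99961107969284
```

step_arm:
  series: [0, 0, -6, 0.005, 1, 0, 0, -5, 0, 1, -7.4, 9.1, -9.2, 0, 1, -7.8, 9.5, -12.1, 0, 1, -6.8, 8.3, -13.5, 0, 1, -5.7, 7, -14.7, 0, 1, -4.6, 5.6, -15.7, 0, 1, 0, 0, 0, 0, 1]
  squeeze: 8

```text
clock: 19.23
eef_pos: [407.3, -242.1, 57.5]
eef_rot: [-3.141, -0.002, 2.257]
wrist_force: [-0.4, 0.7, -0.9]
finger_gap: 11.9
finger_force: 8.0
```

```bash
python3 -c "
from h import *
ang()"
```

```text
[926, 0, np.float64(3.4), array([ 83., -41.]), array([131., -43.])] 19.225 [-0.048  0.01  -0.006] [-0.4  0.7 -0.9] 7.99990251660347
```

step_arm:
  series: [-1, 1.3, -5, 0, 1, -1, 1.3, -5, 0, 1, 0, 0, -3, 0, 1, 0, 0, -2, 0, 1, 0, 0, -1, 0, 1, 0, 0, 0, 0, 1]

```text
clock: 20.02
eef_pos: [406.6, -240.6, 43.1]
eef_rot: [3.141, 0.003, 2.257]
wrist_force: [-0.8, -1.5, 8.4]
finger_gap: 12.0
finger_force: 8.0
```

```bash
python3 -c "
from h import *
ang()"
```

```text
[898, 0, np.float64(0.1), array([ 84., -30.]), array([134., -31.])] 20.025 [-0.395  0.244  0.019] [-0.8 -1.5  8.4] 8.000893145799637
```

step_arm:
  series: [0, 0, 0, 0, 1, 0, 0, 1, 0, 1, 0, 0, 5, 0, 1, 0, 0, 14, 0, 1, 0, 0, 20, 0, 1, 0, 0, 20, 0, 1, 0, 0, 14, 0, 1, 0, 0, 7, 0, 1, 0, 0, 2.5, 0, 1, 0, 0, 0, 0, 1, 0, 0, 0, 0, 1]
  squeeze: 40

```text
clock: 21.45
eef_pos: [405.7, -239.8, 125.3]
eef_rot: [-3.141, -0.001, 2.257]
wrist_force: [-0.2, 0.4, -1.0]
finger_gap: 11.9
finger_force: 40.0
```

Run:
```python
from h import *
s=manip.read_state(); g=s['eef_pos']; print(g,s['eef_rot'],s['wrist_force'])
P=s['eef_rot'][2]-np.pi; e=np.array([np.cos(P),np.sin(P)]); n=np.array([.63156,-.77533]); l=np.array([.77533,.63156]); S=np.array([539.7,-402.9])
i,p,d=grab('side'); c=cloud(i,d); h=cv2.cvtColor(p,cv2.COLOR_BGR2HSV); r=c[...,:2]-g[:2]; x=r@e; y=r@np.array([-e[1],e[0]]); z=c[...,2]-g[2]
st=(x>20)&(x<160)&(abs(y)<40)&(z>-60)&(z<-10)&(d>0)&(h[...,1]<70)&(h[...,2]<115)
q=c[st]; print(len(q)); 
bl=st&(x>50); xy=c[bl][:,:2].astype(np.float32); rc=cv2.minAreaRect(xy); print(rc,'top z',np.median(c[bl][:,2]))
print('blade lat y range',np.percentile(y[bl],[1,99]),'x max',np.percentile(x[bl],[1,99]),'slope',np.polyfit(x[bl],z[bl],1))
rel=S-g[:2]; print('slot rel TCP: along',rel@n,'lat',rel@l,'yaw err',np.degrees(P)+50.83)
```

```text
[ 405.73782885 -239.77499273  125.27180209] [-3.14132246e+00 -8.80863161e-04  2.25681494e+00] [-0.24529937  0.43711177 -1.02184445]
937
((462.40521240234375, -312.9803161621094), (54.31333541870117, 84.60647583007812), 38.876216888427734) top z 88.60130139073226
blade lat y range [-28.9234109   23.29912942] x max [ 51.31413972 132.6697701 ] slope [-1.36707697e-02 -3.53936876e+01]
slot rel TCP: along 211.08086069790536 lat 0.841660568988478 yaw err 0.13597141264317258
```

step_arm:
  series: [7.2, -7, 0, -0.002, 1, 9.5, -11.6, 0, 0, 1, 9.5, -11.6, 0, 0, 1, 7.6, -9.3, 0, 0, 1, 5.1, -6.2, 0, 0, 1, 3.2, -3.9, 0, 0, 1, 3.2, -3.9, 0, 0, 1, 3.2, -3.9, 0, 0, 1, 3.2, -3.9, 0, 0, 1, 0, 0, 0, 0, 1]

```text
clock: 22.75
eef_pos: [457.8, -301.4, 125.7]
eef_rot: [-3.142, 0.0, 2.255]
wrist_force: [-0.3, -0.6, -0.7]
finger_gap: 11.9
finger_force: 40.0
```

Run:
```python
from h import *
s=manip.read_state(); print(s['eef_pos'],s['wrist_force'],s['moment'])
rel=np.array([539.7,-402.9])-s['eef_pos'][:2]; print(rel@[.63156,-.77533],rel@[.77533,.63156])
```

```text
[ 457.76146695 -301.37528218  125.69681602] [-0.28056132 -0.62685199 -0.7284134 ] [0.03028552 0.01333074 0.00251705]
130.4642594041063 -0.5895479579900239
```

step_arm:
  series: [3.2, -3.9, 0, 0, 1, 3.2, -3.9, 0, 0, 1, 3.2, -3.9, 0, 0, 1, 3.2, -3.9, 0, 0, 1, 0, 0, 0, 0, 1]

```text
clock: 23.38
eef_pos: [470.6, -317.0, 125.6]
eef_rot: [-3.142, -0.0, 2.255]
wrist_force: [-0.7, -0.2, -1.7]
finger_gap: 11.5
finger_force: 40.0
```

No contact force; the nose is about 26 mm in. Continue.

step_arm:
  series: [3.2, -3.9, 0, 0, 1, 3.2, -3.9, 0, 0, 1, 3.2, -3.9, 0, 0, 1, 3.2, -3.9, 0, 0, 1, 3.2, -3.9, 0, 0, 1, 0, 0, 0, 0, 1]

```text
clock: 24.12
eef_pos: [486.6, -336.5, 125.6]
eef_rot: [-3.142, -0.0, 2.255]
wrist_force: [-0.4, -0.8, -1.8]
finger_gap: 11.3
finger_force: 40.0
```

step_arm:
  series: [3.2, -3.9, 0, 0, 1, 3.2, -3.9, 0, 0, 1, 3.2, -3.9, 0, 0, 1, 3.2, -3.9, 0, 0, 1, 3.2, -3.9, 0, 0, 1, 3.2, -3.9, 0, 0, 1, 0, 0, 0, 0, 1, 0, 0, 0, 0, 1]

```text
clock: 25.12
eef_pos: [505.6, -359.6, 125.7]
eef_rot: [-3.142, -0.0, 2.255]
wrist_force: [-0.3, 0.4, -1.4]
finger_gap: 11.8
finger_force: 40.0
```

Run:
```python
from h import *
s=manip.read_state(); print(s['eef_pos'],s['wrist_force'],s['moment'])
rel=np.array([539.7,-402.9])-s['eef_pos'][:2]; print(rel@[.63156,-.77533],rel@[.77533,.63156])
i,p,d=grab('top'); j,q,_=grab('side'); w=grab('wrist')[1]
cv2.imwrite('pics/f1.png',np.hstack([cv2.resize(p[205:375,210:480],(400,252)),cv2.resize(q[280:480,220:420],(400,252))]) if 0 else np.vstack([np.hstack([cv2.resize(p[215:295,216:316],(400,300),interpolation=2),cv2.resize(p[265:365,360:480],(400,300),interpolation=2)]),np.hstack([cv2.resize(q[290:440,210:410],(400,300),interpolation=2),cv2.resize(w,(400,300))])]))
```

```text
[ 505.57239315 -359.62154372  125.6862282 ] [-0.30696929  0.36796162 -1.42000831] [-0.00066581  0.0029988  -0.00603649]
55.108716886384606 -0.8727844298983762
```

View pics/f1.png

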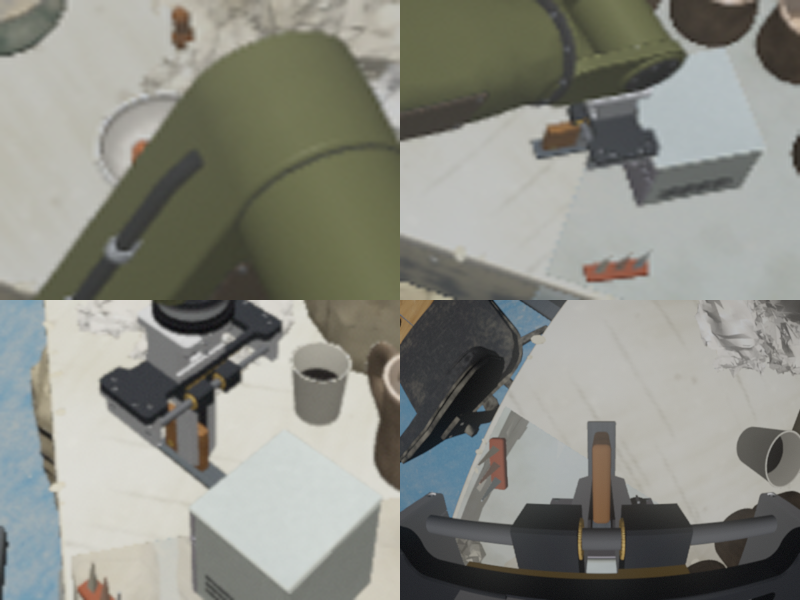

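step_arm:
  series: [0, 0, 0, 0, 1, 0, 0, 0, 0, 1, 0, 0, 0, 0, 1, 0, 0, 0, 0, 1]
  squeeze: 15

```text
clock: 25.78
eef_pos: [505.6, -359.7, 125.7]
eef_rot: [-3.142, -0.0, 2.255]
wrist_force: [-0.7, 0.1, -1.7]
finger_gap: 11.7
finger_force: 15.0
```

Run:
```python
from h import *
s=manip.read_state(); print(s['eef_pos'],s['wrist_force'],s['moment'],s['finger_force'],abs(s['qd']).max())
i,p,d=grab('side'); c=cloud(i,d); z0=np.load('side0.npz')['p']
def red(p): h=cv2.cvtColor(p,cv2.COLOR_BGR2HSV); return ((h[...,1]>110)&((h[...,0]<12)|(h[...,0]>172))&(h[...,2]>60)).astype(np.uint8)
new=red(p)&~cv2.dilate(red(z0),np.ones((3,3),np.uint8))
k,l,st,ce=cv2.connectedComponentsWithStats(new)
for j in range(1,k):
    if st[j,4]>5: q=c[l==j]; print(st[j],ce[j].round(),np.median(q,0).round(),q.min(0).round(),q.max(0).round())
    if st[j,4]>5 and np.hypot(*(np.median(q,0)[:2]-[467,272]))<60: 
        bx=st[j]; g=cv2.cvtColor(p,cv2.COLOR_BGR2GRAY)[bx[1]-1:bx[1]+bx[3]+1,bx[0]-1:bx[0]+bx[2]+1]; print(g); print(c[bx[1]:bx[1]+bx[3],bx[0]:bx[0]+bx[2],2].round().astype(int))
# bowl position
m=(d>0)&(abs(c[...,0]-467)<80)&(abs(c[...,1]-272)<80)&(c[...,2]>52)&(c[...,2]<68)
print(cv2.minEnclosingCircle(c[m][:,:2].astype(np.float32)))
# compare changes
df=(np.abs(p.astype(int)-z0).max(2)>45).astype(np.uint8); df=cv2.morphologyEx(df,cv2.MORPH_OPEN,np.ones((3,3)))
k,l,st,ce=cv2.connectedComponentsWithStats(df); print([tuple(a) for a in st[1:] if a[4]>15])
```

```text
[ 505.61423526 -359.69106229  125.72983612] [-0.72380224  0.13602375 -1.74483804] [-0.06409548  0.00111847  0.02440208] 14.99983549118042 0.0010505900340415733
[ 49 175  17  13 166] [ 57. 181.] [-681. 1288. -163.] [-723. -981. -193.] [ 463. 1357.  791.]
[277 233   5   4  13] [279. 234.] [463. 278.  34.] [ 457. -282.   25.] [470. 288. 374.]
[[ 54  69  94  93  75  65  63]
 [ 63  94 126 122  92  70  65]
 [ 92  99 118 115 102 101  87]
 [125  96  83  87 114 132 117]
 [123 116 103  94 101 110 123]
 [118 122 126 134 139 147 160]]
[[374  38  38 369 369]
 [ 33  35  37  34  32]
 [ 25  31  31  30  34]
 [ 41  38  26  25  31]]
((476.8099365234375, 214.41390991210938), 10.90341567993164)
[(np.int32(0), np.int32(20), np.int32(9), np.int32(3), np.int32(27)), (np.int32(0), np.int32(24), np.int32(183), np.int32(238), np.int32(15099)), (np.int32(166), np.int32(70), np.int32(8), np.int32(12), np.int32(58)), (np.int32(176), np.int32(70), np.int32(6), np.int32(3), np.int32(18)), (np.int32(185), np.int32(74), np.int32(36), np.int32(50), np.int32(1115)), (np.int32(184), np.int32(77), np.int32(7), np.int32(8
[... 1017 characters left out ...]
p.int32(4), np.int32(6), np.int32(23)), (np.int32(116), np.int32(211), np.int32(10), np.int32(4), np.int32(35)), (np.int32(129), np.int32(220), np.int32(7), np.int32(6), np.int32(32)), (np.int32(122), np.int32(222), np.int32(7), np.int32(7), np.int32(36)), (np.int32(112), np.int32(227), np.int32(4), np.int32(6), np.int32(21)), (np.int32(51), np.int32(228), np.int32(23), np.int32(15), np.int32(188)), (np.int32(126), np.int32(246), np.int32(18), np.int32(22), np.int32(241)), (np.int32(39), np.int32(264), np.int32(29), np.int32(21), np.int32(422)), (np.int32(257), np.int32(320), np.int32(54), np.int32(70), np.int32(1963)), (np.int32(299), np.int32(338), np.int32(8), np.int32(12), np.int32(65))]
```

Run:
```python
from h import *
def red(p): h=cv2.cvtColor(p,cv2.COLOR_BGR2HSV); return ((h[...,1]>105)&((h[...,0]<14)|(h[...,0]>172))&(h[...,2]>60)).astype(np.uint8)
a=cv2.imread('pics/t4.png')[:480,:480]; m=red(a); m[:330]=0; k,l,s,c=cv2.connectedComponentsWithStats(m); print('t4',[(x.tolist(),round(x[4]/10.24)) for x in s[1:] if x[4]>30])
r=np.load('t5.npz'); cl=cloud(manip.camera_info('top'),r['d'])
m=red(r['p']); m&=((abs(cl[...,0]-467)<90)&(abs(cl[...,1]-272)<90)).astype(np.uint8); print('t5',m.sum(),cl[m>0].round().tolist()[::3])
z=np.load('w5.npz'); i={k:z[k] for k in z}; i['fovy']=float(i['fovy']); c=wcloud(i,z['d']); m=red(z['p']); m[:,:560]=0; m[60:]=0; print('w5',m.sum(),c[m>0].round().tolist()[::6])
```

```text
t4 [([310, 330, 11, 25, 198], 19), ([160, 365, 35, 26, 504], 49)]
t5 52 [[466.0, 288.0, 49.0], [466.0, 285.0, 42.0], [476.0, 278.0, 33.0], [482.0, 269.0, 30.0], [468.0, 277.0, 38.0], [478.0, 272.0, 26.0], [465.0, 281.0, 32.0], [471.0, 271.0, 29.0], [480.0, 264.0, 21.0], [470.0, 276.0, 20.0], [475.0, 265.0, 21.0], [466.0, 269.0, 23.0], [454.0, 264.0, 40.0], [459.0, 254.0, 39.0], [454.0, 256.0, 39.0], [454.0, 262.0, 24.0], [446.0, 256.0, 35.0], [447.0, 248.0, 32.0]]
w5 61 [[470.0, 261.0, 29.0], [480.0, 278.0, 32.0], [383.0, -212.0, 481.0], [477.0, 265.0, 32.0], [484.0, 279.0, 31.0], [481.0, 270.0, 31.0], [480.0, 266.0, 30.0], [481.0, 263.0, 29.0], [487.0, 273.0, 32.0], [486.0, 266.0, 30.0], [490.0, 267.0, 33.0]]
```

```bash
python3 -c "
from h import *
print(manip.sign_off())"
```

```text
the job is handed in; nothing more can be done
None
```

I handed the job in with the emptied blade about 80 mm through the cleaner's slot, the paddle held still at 15 N, and almost no force on the cleaner. The props are in the bowl: two are seen clearly, and the third is inferred from depth points because the arm partly hid the bowl; the blade was empty and I saw none elsewhere. I did not re-measure the bowl or the bystanders at the end.

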